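Draw a shelf tie bar tight with its cam lock

TASK

On the jig, slide the grey tie bar gently forward until the T-head of its bolt is fully in the mouth of the cam disc, then turn the cam's black finger bar clockwise (seen from above) about half a turn, until its hook has drawn the tie bar firmly up against the rubber pads. The cam bites sooner or later from one job to the next, so go by feel: stop when it is firmly tight, without ramming the bar or over-tightening the cam. Let go, and leave the other things on the bench and the jig where they are.

Things in the scene. Friction and masses are not known exactly. Their poses are not given: they have to be found in the camera images.
- jig: Dark steel base plate, 180 x 365 x 10 mm (top at height 10 mm), fixed on the bench; it carries the cam, the post and the tie bar. Origin: on the cam's axis, at bench height. Its y axis is the way the tie bar slides forward, to the cam; z up. The plate spans x -55 to 125 mm, y -310 to 55 mm.
- guide (a point): Middle of the bar's track on the plate, at jig x 0, y -165, height 10 mm. Two low aluminium cheeks beside it guide the bar: inner faces at jig x = +-24 mm, outer +-34 mm, y -260 to -70 mm, top at height 22 mm.
- post (a point): Middle of the gap in the red post, at jig x 0, y -49, height 46 mm (the post's top). The post spans jig x +-11 to +-37, y -54 to -44 mm. It carries two black rubber pads at x = +-17 mm, on which the bar's front end finally bears; the pads' faces lie at jig y -62 to -55 mm, give a little (12 N per mm), different each time and not measured.
- cam: Steel cam disc on an upright axis at the jig's origin; its own origin is on that axis at bench height. A spiral groove (radius up to 42 mm, height 13 to 47 mm) under a 60 mm plate (top at height 52 mm). At angle 0 its axes are parallel to the jig's and its mouth faces the tie bar (jig -y). It starts at -0.25 to 0.03 rad (clockwise positive) and the bolt's head can then enter.
- cam_grip (a point): Centre of the cam's black finger bar, on the cam axis at height 69 mm. The finger bar is 50 mm long along the cam's y axis, 14 mm wide along its x axis, 34 mm tall (height 52 to 86 mm). To turn it on takes 0.06 to 0.12 N m while it draws the bar in, 0.2 to 0.3 when firmly tight (12 to 20 N pull on the bolt; over 24 N is too much); held still it feels less.
- cam_pointer (a point): Middle of the finger bar's end with a white tab on top, 25 mm from the axis along the cam's -y; points to the bar when the mouth does. Turned clockwise from above, the hook takes the head at about 0.3 rad and draws it in 4.5 mm per rad; the bar meets the pads at 1.9 to 3.3 rad (not sooner); then the pull rises about 45 N per rad. Stops at -0.4 and 4.1 rad; self-locking, stays where left.
- bar_center (a point): Centre (height 35 mm) of the loose tie bar: grey, 45 wide (x) x 140 long (y) x 50 mm tall, 0.36 to 0.56 kg, lying on the plate between the cheeks with 1.5 mm play each side, parallel to the jig. The bolt sticks out of its +y end. Its rear end is 70 mm behind this point: push it there, or grip it across x by its upper part (top at height 60 mm).
- bolt_head (a point): Centre of the bolt's T-head: an upright steel pin 10 mm across and 28 mm tall, 38 mm ahead of the bar's front end on a 6 mm neck, height 30 mm. Starts 60 to 110 mm from the cam axis; fully in the mouth it meets the cam's inner wall, about 29 mm from the axis.
- wrench: Steel wrench, 130 mm, lying on the jig plate's right side (jig +x); leave it.
- washer_stack: Steel bush, 34 mm across, 26 mm tall, on the jig plate beside the cam (jig +x); leave it.
- spare_bar: Spare grey bar without a bolt, 40 x 110 x 40 mm, on the bench beyond the jig; leave it.
- handwheel: Black three-spoke handwheel, 200 mm across, lying on the bench; leave it.
- screwdriver: Screwdriver lying on the bench; leave it.
- label_plate: Aluminium label plate 90 x 65 x 5 mm on the bench; leave it.
- jar: Closed jar, 56 mm across, 70 mm tall; leave it.
There are look-alikes about, which are no part of the job. Leave any orange or purple look-alike of the part that bears bar_center alone.

How it is judged:
By the outcome, as a careful person would: the job done as asked, in the order asked, and still so for the second after the job is handed in, with the robot touching nothing.
It also fails if it takes over 72 s, if anything falls off the work surface, if the arm or the gripper's body presses on something with over 40 N, if the wrist force passes 120 N, or if a joint passes its speed limit or range.

ROBOT

A 7-joint arm with a two-finger parallel gripper is mounted at the origin on the work surface. World frame = base frame: x ahead of the robot, y to its left, z up, the work surface at z = 0. Lengths are in m, angles in rad, forces in N, time in s.
With the tool pointing down it reaches from about 0.35 to 0.9 m from the base axis. Payload 8.1 kg.
Tool frame: the origin (TCP) lies midway between the tips of the shut fingers; the grasp point (between the pads) lies arm.grip_point_offset behind it (arm.grip_point_offset is the distance from the TCP to the grasp point, in m); y points along the fingers, z is the direction in which the jaws open and shut, and the axes are right-handed (so a half turn about y gives the same grasp; the last joint's range is limited). The gripper opens to 92 mm and grips with 3 to 60 N. Pads are 19 mm wide; open, the fingers measure 130 mm over their backs; the gripper's body (75 mm by 190 mm) begins 47 mm behind the grasp point.
Start: joints at [-1.249, 0.434, 0.025, 1.573, -0.012, 1.134, -0.075], TCP at [0.258, 0.569, 0.227] pointing down, gripper open.
Joint ranges: [-2.62, 2.62], [-0.44, 2.09], [-1.27, 1.32], [0.08, 2.57], [-1.32, 4.46], [0.12, 2], [-2.74, 2.74]. Speed limits (rad/s): [2.22, 2.22, 3.01, 3.01, 3.14, 3.14, 3.14].

INTERFACE

Orientations are given as a rotation vector (axis times angle).
In Python, from cell import arm, get_image, camera_info gives the robot as it stands.
- The arm moves only by the tool carry_out, never from a script. Its argument "steps" is one flat list of numbers, 5 for each row, row after row: the opening, from 0 (shut) to 1 (fully open), then the shift along the world's x, y, z in units of 0.1 m (1.0 is 0.1 m), then the turn about the world's z in units of 45 degrees (1.0 is 45 degrees). In form: [hand, dx, dy, dz, spin, hand, dx, dy, dz, spin, ...]. A call has 1 to 12 rows; each row is the pose to reach, as a shift and turn from the pose commanded when the call began; what a row does not reach only later rows make up. A row lasts 1/10 s, in which the tool goes at most 50 mm and 8.59 degrees, less where a joint would pass 70% of its speed; a pose out of reach is approached as far as the arm can. A call with a number of a shift or a turn outside -1 to 1 is refused whole. A call with a gripper value outside its range is refused whole. The fingers move at their own pace and stop on an object; "grip_force" is the grip in N (left out, the last holds). Time passes only in rows, so rows that repeat a pose let the fingers close. It gives the time, the measured TCP pose, the force and the opening at its end, in the units of the state.
- arm.observe(): the state, without advancing time (a new reading comes with each control period).
- get_image(name): name is "scene" or "top"; returns (picture, depth): 480x640x3 uint8, red, green, blue; 480x640 float32, m along the optical axis (not along the pixel's ray), 0 where there is no reading.
- camera_info(name): a dict with "fovy" (degrees; the focal length in pixels is half the picture's height over the tangent of half this angle, whatever the lens; pixels are square), "cx", "cy" (the principal point, pixels), "dist_coeffs" ([k1, k2, p1, p2, k3] as OpenCV has them; the pictures are not rectified), "R" (3x3) and "t" (3): a world point X has camera coordinates R X + t. Camera axes: x right, y down, z forward; pixel columns grow to the right and rows downward; lengths in m; the calibration is good to about 2 mm. A picture is of the moment at which its call begins. camera_info takes no time and is no camera call.
- arm.sign_off(): hands the job in, once; it reports no verdict.
The state is a dict: "clock": time; "joints": joint angles; "dq": joint speeds; "joint_efforts": joint torques, N m; "position": TCP position; "ee_rot": TCP orientation; "force": force on the tool from outside, world axes, zero at the start; "ft_torque": the same for the moment, N m; "width": opening from 0.0 (shut) to 1.0 (fully open).
Only numpy, scipy, OpenCV 4.12 (cv2) and the standard library are available. Lean on these libraries where they do the work, as an engineer would, in place of code of your own. Each camera call takes 0.05 s, during which the arm holds its last target. There are 200 camera calls.

## Working session

There is one attempt and no reset: what is moved stays moved. The work goes in short steps, Python scripts to look and compute and a tool call to move; the robot and the scene stay as the last step left them, time stands still between calls to the robot, and variables do not carry over. Pictures are saved under pics/ and viewed, about 8 in all and at most 12, crops included, and the job is handed in when it is done.

Besides the shell and the picture viewer there is one more tool, called after "Request:" as name(argument=value, ...) on one line, values as JSON. carry_out: Moves the arm, as the interface text tells. Shifts and turns lie within -1 to 1; 1 stands for 0.1 m of shift or 45 degrees of turn. Its arguments: {"type":"object","properties":{"steps":{"type":"array","items":{"type":"number"}},"grip_force":{"type":"number"}},"required":["steps"]}

```bash
mkdir -p pics
cat > h.py <<'E'
import numpy as np, cv2
from cell import arm, get_image, camera_info
def K(n):
    c=camera_info(n); f=240/np.tan(np.radians(c["fovy"])/2)
    return np.array([[f,0,c["cx"]],[0,f,c["cy"]],[0,0,1]]),np.array(c["dist_coeffs"]),np.array(c["R"]),np.array(c["t"])
def at_z(n,uv,z):
    k,d,R,t=K(n); p=cv2.undistortPoints(np.array([[uv]],float),k,d)[0,0]
    r=R.T@np.array([p[0],p[1],1]); o=-R.T@t
    return o+r*(z-o[2])/r[2]
def at_d(n,uv,dep):
    k,d,R,t=K(n); p=cv2.undistortPoints(np.array([[uv]],float),k,d)[0,0]
    z=dep[int(uv[1]),int(uv[0])]
    return R.T@(np.array([p[0]*z,p[1]*z,z])-t)
def proj(n,X):
    k,d,R,t=K(n); return cv2.projectPoints(np.array(X,float).reshape(-1,3),cv2.Rodrigues(R)[0],t,k,d)[0][:,0]
def snap(n,name):
    im,dep=get_image(n); cv2.imwrite(f"pics/{name}.png",im[:,:,::-1]); np.save(f"pics/{name}.npy",dep); return im,dep
def crop(name,x0,y0,x1,y1,s,out):
    im=cv2.imread(f"pics/{name}.png")[y0:y1,x0:x1]; cv2.imwrite(f"pics/{out}.png",cv2.resize(im,None,fx=s,fy=s,interpolation=cv2.INTER_CUBIC))
E
python3 - <<'E'
from h import *
snap("top","t0");snap("scene","s0")
for n in("top","scene"):
  c=camera_info(n);print(n,-np.array(c["R"]).T@np.array(c["t"]))
s=arm.observe();print(s);print(arm.grip_point_offset)
E
```

```text
top [0.4875976  0.00788902 1.37364893]
scene [0.87133647 0.47393453 1.01800402]
{'clock': 0.1, 'joints': array([-1.24862127,  0.4351428 ,  0.02498347,  1.57401029, -0.01160551,
        1.13399537, -0.07508859]), 'dq': array([ 4.80682374e-04, -8.49333309e-04,  1.75241119e-03, -1.59379690e-03,
       -1.28540627e-03, -3.32701011e-05, -1.32202396e-04]), 'joint_efforts': array([ 4.48856808e-03, -6.69120598e+01,  9.88918506e-01, -3.15152586e+01,
       -6.04969449e-02,  3.73922533e-02,  2.45034649e-06]), 'position': array([0.2574348 , 0.56901426, 0.22602847]), 'ee_rot': array([-1.54639521,  0.33341724, -0.33314602]), 'force': array([-0.65363833, -0.60478148,  0.27584791]), 'ft_torque': array([ 0.02301149, -0.00817009,  0.02363555]), 'width': 1.0056620538180832}
0.0188
```

View pics/t0.png

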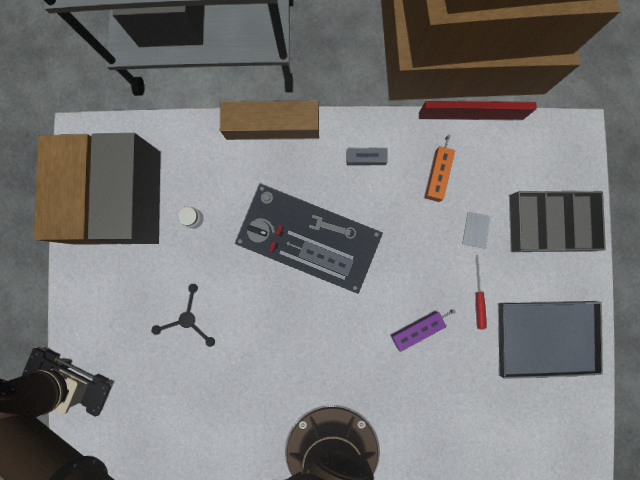

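View pics/s0.png

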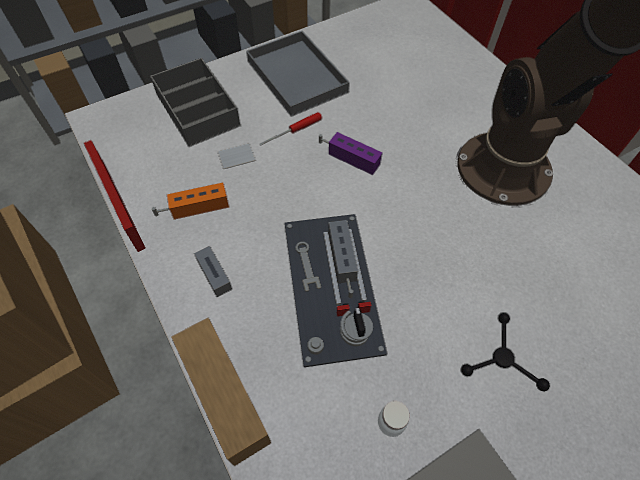

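The top view shows the cam at about (260,231) and the grey tie bar on the jig at (326,257), with its bolt pointing to the cam. The bar candidates are:
- grey on the jig (326,257)
- orange (440,173)
- purple (418,331)
- grey spare without a bolt (367,156)

Only the jig one fits: grey, with a bolt, between the cheeks. I'll confirm it in an enlarged crop.

Run:
```python
from h import *
crop("t0",230,175,390,295,5,"t0c")
d=np.load("pics/t0.npy")
# plate corners guess
for uv in [(262,184),(382,234),(359,292),(236,242)]: print(uv,at_z("top",uv,.01).round(4))
```

```text
(262, 184) [0.7293 0.1867 0.01  ]
(382, 234) [ 0.5893 -0.1406  0.01  ]
(359, 292) [ 0.4324 -0.0762  0.01  ]
(236, 242) [0.5703 0.2575 0.01  ]
```

View pics/t0c.png

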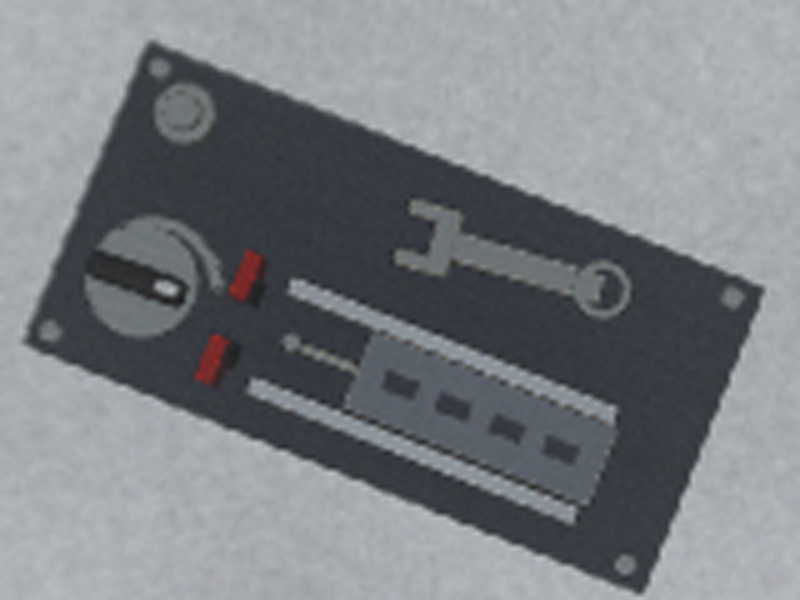

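The crop confirms the grey bar: bolt head at crop (290,342), front end at about (362,370), rear end at about (598,460). The cam's finger bar runs from (90,263) to (185,290), with the white tab at (168,288). Next I fit the jig pose to the plate corners.

Run:
```python
from h import *
c=lambda x,y:((x+.5)/5-.5+230,(y+.5)/5-.5+175)
J=np.array([[.125,.055],[.125,-.310],[-.055,-.310],[-.055,.055]])
W=np.array([at_z("top",c(*p),.01)[:2] for p in [(153,42),(763,290),(643,592),(25,342)]])
a=J-J.mean(0);b=W-W.mean(0)
th=np.arctan2((a[:,0]*b[:,1]-a[:,1]*b[:,0]).sum(),(a*b).sum())
R=np.array([[np.cos(th),-np.sin(th)],[np.sin(th),np.cos(th)]])
o=W.mean(0)-R@J.mean(0)
print("th",th,"origin",o,"res",((W-o)-J@R.T).round(4).tolist())
inv=lambda p:(R.T@(p[:2]-o)).round(4)
for nm,p,z in [("bolt",(290,342),.044),("tab",(168,288),.086),("fb end rear",(90,263),.086),("fb tabend",(185,290),.086),("bar FL",(378,330),.06),("bar RL",(617,412),.06),("bar RR",(585,503),.06),("bar FR",(346,405),.06),("post1",(248,270),.046),("post2",(213,355),.046)]:
  print(nm,inv(at_z("top",c(*p),z)))
d=np.load("pics/t0.npy")
for nm,uv in [("bar",(326,257)),("fing",(256.5,230)),("disc",(262,238))]: print(nm,at_d("top",uv,d).round(4))
np.savez("jig.npz",R=R,o=o,th=th)
for nm,j in [("fwd dir",None)]: print(R@[0,1])
```

```text
th -0.39324625043903627 origin [0.59716123 0.19063414] res [[-0.0015, -0.0018], [-0.0008, 0.0024], [0.0022, 0.0006], [0.0001, -0.0011]]
bolt [-0.0007 -0.0835]
tab [ 0.0004 -0.0186]
fb end rear [-0.0028  0.0238]
fb tabend [ 0.0028 -0.0271]
bar FL [ 0.0222 -0.1253]
bar RL [ 0.0295 -0.2574]
bar RR [-0.0208 -0.2597]
bar FR [-0.0205 -0.1247]
post1 [ 0.0263 -0.0484]
post2 [-0.0225 -0.0485]
bar [0.5263 0.0122 0.0593]
fing [0.5961 0.1904 0.0874]
disc [0.5777 0.1806 0.0539]
[0.38318889 0.92367   ]
```

Run:
```python
from h import *
from scipy.spatial.transform import Rotation as Rn
s=arm.observe();M=Rn.from_rotvec(s["ee_rot"]).as_matrix();print(M.round(3),"jaw heading",np.degrees(np.arctan2(M[1,2],M[0,2])))
j=np.load("jig.npz");R,o=j["R"],j["o"]
print("jig x heading",np.degrees(j["th"]))
print("push start",R@[0,-.285]+o-s["position"][:2],"above bar end contact", R@[0,-.2615-.0095]+o)
```

```text
[[ 0.911 -0.     0.412]
 [-0.412 -0.001  0.911]
 [ 0.    -1.    -0.001]] jaw heading 65.65820372120767
jig x heading -22.531350459501375
push start [ 0.2305176  -0.64162607] above bar end contact [ 0.49331704 -0.05968043]
```

Request:
carry_out(steps=[0,0.17,-0.45,0,-0.15,0,0.34,-0.9,0,-0.3,0,0.36,-1,0,-0.3,0,0.36,-1,0,-0.3], grip_force=20)

```text
clock: 0.5
position: [0.2946, 0.4675, 0.2269]
ee_rot: [-1.508, 0.519, -0.519]
force: [0.1, 0.4, 0.0]
width: 0.702
```

Request:
carry_out(steps=[0,0.17,-0.45,0,-0.15,0,0.34,-0.9,0,-0.3,0,0.36,-1,0,-0.3,0,0.36,-1,0,-0.3])

```text
clock: 0.9
position: [0.3299, 0.3692, 0.2269]
ee_rot: [-1.455, 0.7, -0.7]
force: [0.0, 0.6, 0.9]
width: 0.351
```

Request:
carry_out(steps=[0,0.17,-0.45,0,-0.15,0,0.34,-0.9,0,-0.3,0,0.36,-1,0,-0.3,0,0.36,-1,0,-0.3])

```text
clock: 1.3
position: [0.3658, 0.2701, 0.2269]
ee_rot: [-1.385, 0.879, -0.879]
force: [-0.4, 0.7, -0.7]
width: 0.021
```

Request:
carry_out(steps=[0,0.17,-0.45,0,-0.15,0,0.34,-0.9,0,-0.3,0,0.36,-1,0,-0.3,0,0.36,-1,0,-0.3])

```text
clock: 1.7
position: [0.402, 0.1706, 0.2269]
ee_rot: [-1.299, 1.056, -1.057]
force: [-0.7, 1.2, -0.3]
width: 0.007
```

Request:
carry_out(steps=[0,0.17,-0.45,0,-0.15,0,0.34,-0.9,0,-0.3,0,0.36,-1,0,-0.3,0,0.36,-1,0,-0.3])

```text
clock: 2.1
position: [0.4382, 0.0708, 0.2267]
ee_rot: [-1.195, 1.231, -1.231]
force: [-0.3, 0.7, -0.7]
width: 0.005
```

Request:
carry_out(steps=[0,0.17,-0.45,0,-0.15,0,0.34,-0.9,0,-0.3,0,0.36,-1,0,-0.3,0,0.36,-1,0,-0.3])

```text
clock: 2.5
position: [0.4742, -0.0291, 0.2265]
ee_rot: [-1.072, 1.402, -1.402]
force: [0.9, -0.3, -0.7]
width: 0.004
```

```bash
cat >> h.py <<'E'
from scipy.spatial.transform import Rotation as Rn
j=np.load("jig.npz");JR,JO=j["R"],j["o"]
def st():
    s=arm.observe();M=Rn.from_rotvec(s["ee_rot"]).as_matrix()
    print("t",s["clock"],"pos",s["position"].round(4),"jig",(JR.T@(s["position"][:2]-JO)).round(4),"jaw",np.degrees(np.arctan2(M[1,2],M[0,2])).round(2),"down",M[:,1].round(3),"w",round(s["width"],3))
    print("F",s["force"].round(2),"Fjig",(JR.T@s["force"][:2]).round(2),"T",s["ft_torque"].round(3),"q",s["joints"].round(3))
    return s
E
python3 - <<'E'
from h import *
s=st();print(JR@[0,-.285]+JO-s["position"][:2])
E
```

```text
t 2.5 pos [ 0.4742 -0.0291  0.2265] jig [-0.0293 -0.2501] jaw -15.19 down [-0.  0. -1.] w 0.004
F [ 0.87 -0.31 -0.72] Fjig [0.92 0.05] T [-0.044  0.103 -0.015] q [-0.548  0.198  0.594  1.96  -0.13   1.021 -0.16 ]
[ 0.0137137  -0.04350703]
```

Request:
carry_out(steps=[0,0.137,-0.435,0,-0.16,0,0.137,-0.435,-0.45,-0.16,0,0.137,-0.435,-0.9,-0.16,0,0.137,-0.435,-1,-0.16,0,0.137,-0.435,-1,-0.16])

```text
clock: 3.0
position: [0.4864, -0.0713, 0.1257]
ee_rot: [-1.002, 1.493, -1.488]
force: [0.3, 0.7, 0.7]
width: 0.004
```

Request:
carry_out(steps=[0,0,0,-0.3,0,0,0,0,-0.6,0,0,0,0,-0.85,0,0,0,0,-0.96,0,0,0,0,-0.96,0])

```text
clock: 3.5
position: [0.4879, -0.073, 0.0311]
ee_rot: [-0.997, 1.492, -1.491]
force: [-1.1, -0.3, 1.0]
width: 0.008
```

Run:
```python
from h import *
s=st();snap("scene","s1");crop("s1",270,200,430,380,3.3,"s1c")
```

```text
t 3.5 pos [ 0.4879 -0.073   0.0311] jig [ 1.000e-04 -2.854e-01] jaw -22.45 down [-0.     0.001 -1.   ] w 0.008
F [-1.09 -0.34  1.01] Fjig [-0.88 -0.73] T [-0.066  0.072 -0.009] q [-0.307  0.527  0.471  2.118 -0.427  0.587  0.078]
```

View pics/s1c.png

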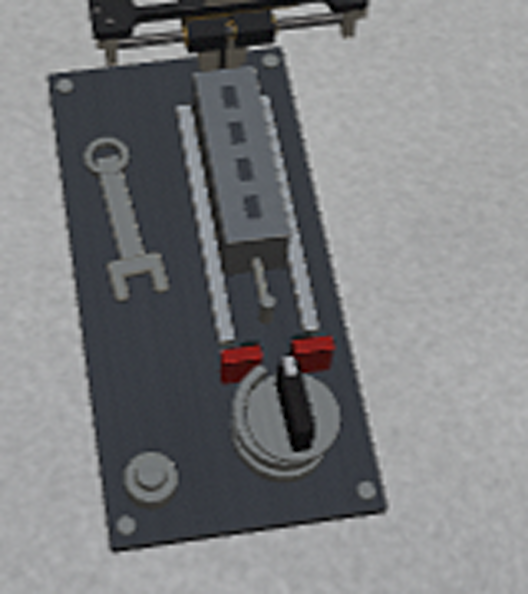

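Request:
carry_out(steps=[0,0.0153,0.037,0,0,0,0.0307,0.0739,0,0,0,0.046,0.1108,0,0,0,0.0613,0.1478,0,0,0,0.0766,0.1847,0,0,0,0.092,0.2217,0,0,0,0.1073,0.2586,0,0,0,0.1226,0.2956,0,0,0,0.138,0.3325,0,0,0,0.1533,0.3695,0,0,0,0.1686,0.4064,0,0,0,0.184,0.4434,0,0])

```text
clock: 4.75
position: [0.5058, -0.0294, 0.0307]
ee_rot: [-0.997, 1.493, -1.493]
force: [-1.9, -3.0, 2.5]
width: 0.009
```

Run:
```python
from h import *
s=st();snap("top","t1");crop("t1",230,175,390,295,5,"t1c")
```

```text
t 4.75 pos [ 0.5058 -0.0294  0.0307] jig [-1.000e-04 -2.382e-01] jaw -22.54 down [-0. -0. -1.] w 0.009
F [-1.93 -3.03  2.54] Fjig [-0.62 -3.54] T [-0.86   0.463 -0.046] q [-0.397  0.545  0.479  2.087 -0.434  0.605 -0.009]
```

View pics/t1c.png

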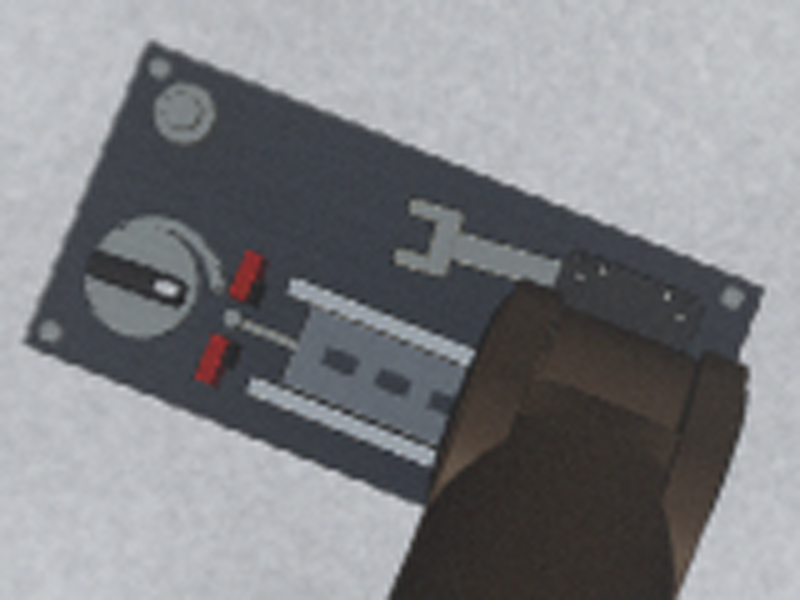

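The bolt head is now at crop (232,318), in the post gap on the mouth's axis, with about 18 mm still to go.

Request:
carry_out(steps=[0,0.0077,0.0185,0,0,0,0.0153,0.037,0,0,0,0.023,0.0554,0,0,0,0.0307,0.0739,0,0,0,0.0383,0.0924,0,0,0,0.046,0.1108,0,0,0,0.0536,0.1293,0,0,0,0.0536,0.1293,0,0])

```text
clock: 5.6
position: [0.5113, -0.0161, 0.0307]
ee_rot: [-0.997, 1.493, -1.492]
force: [-0.2, -0.8, -0.6]
width: 0.003
```

Run:
```python
from h import *
c=lambda x,y:((x+.5)/5-.5+230,(y+.5)/5-.5+175)
for p in [(290,342),(232,318)]: print(JR.T@(at_z("top",c(*p),.044)[:2]-JO))
s=st()
```

```text
[-0.0006513  -0.08347302]
[-0.00047096 -0.05004256]
t 5.6 pos [ 0.5113 -0.0161  0.0307] jig [-1.000e-04 -2.239e-01] jaw -22.51 down [ 0.  0. -1.] w 0.003
F [-0.19 -0.85 -0.56] Fjig [ 0.15 -0.85] T [-0.298  0.15   0.019] q [-0.422  0.551  0.481  2.076 -0.436  0.612 -0.033]
```

Request:
carry_out(steps=[0,0.0038,0.0092,0,0,0,0.0077,0.0185,0,0,0,0.0115,0.0277,0,0,0,0.0153,0.037,0,0])

```text
clock: 6.0
position: [0.5126, -0.013, 0.0307]
ee_rot: [-0.997, 1.493, -1.493]
force: [-1.3, -2.7, 0.1]
width: 0.007
```

Request:
carry_out(steps=[0,0.0038,0.0092,0,0,0,0.0038,0.0092,0,0])

```text
clock: 6.2
position: [0.513, -0.0119, 0.0307]
ee_rot: [-0.997, 1.493, -1.493]
force: [-0.2, -0.6, -0.9]
width: 0.011
```

Request:
carry_out(steps=[0,0.0038,0.0092,0,0,0,0.0038,0.0092,0,0])

```text
clock: 6.4
position: [0.5134, -0.011, 0.0307]
ee_rot: [-0.997, 1.493, -1.493]
force: [-1.0, -1.3, -0.1]
width: 0.007
```

Request:
carry_out(steps=[0,0.0038,0.0092,0,0])

```text
clock: 6.5
position: [0.5137, -0.0104, 0.0307]
ee_rot: [-0.997, 1.493, -1.493]
force: [-0.8, -1.2, -0.6]
width: 0.001
```

Request:
carry_out(steps=[0,0.0038,0.0092,0,0])

```text
clock: 6.6
position: [0.5141, -0.0094, 0.0307]
ee_rot: [-0.997, 1.493, -1.493]
force: [-1.8, -4.8, 0.0]
width: 0.005
```

Run:
```python
from h import *
s=st()
```

```text
t 6.6 pos [ 0.5141 -0.0094  0.0307] jig [-1.000e-04 -2.166e-01] jaw -22.55 down [-0. -0. -1.] w 0.005
F [-1.79 -4.84  0.01] Fjig [ 0.2  -5.15] T [-1.175  0.554  0.01 ] q [-0.436  0.555  0.482  2.069 -0.436  0.616 -0.047]
```

Request:
carry_out(steps=[0,0,0,0,0])

```text
clock: 6.7
position: [0.5141, -0.0094, 0.0307]
ee_rot: [-0.997, 1.493, -1.493]
force: [-1.6, -2.6, -1.7]
width: 0.005
```

Request:
carry_out(steps=[0,0.0019,0.0046,0,0])

```text
clock: 6.8
position: [0.5141, -0.0094, 0.0307]
ee_rot: [-0.997, 1.493, -1.493]
force: [-2.1, -5.4, -0.2]
width: 0.004
```

Run:
```python
from h import *
s=st()
```

```text
t 6.8 pos [ 0.5141 -0.0094  0.0307] jig [-1.000e-04 -2.166e-01] jaw -22.57 down [-0. -0. -1.] w 0.004
F [-2.06 -5.35 -0.17] Fjig [ 0.14 -5.73] T [-1.122  0.574  0.004] q [-0.437  0.555  0.483  2.069 -0.436  0.616 -0.048]
```

Request:
carry_out(steps=[0,0.0019,0.0046,0,0])

```text
clock: 6.9
position: [0.5141, -0.0094, 0.0307]
ee_rot: [-0.997, 1.493, -1.494]
force: [-2.9, -6.9, 1.7]
width: 0.004
```

Run:
```python
from h import *
s=st()
```

```text
t 6.9 pos [ 0.5141 -0.0094  0.0307] jig [-1.000e-04 -2.166e-01] jaw -22.59 down [-0.001 -0.001 -1.   ] w 0.004
F [-2.89 -6.91  1.69] Fjig [-0.02 -7.49] T [-1.461  0.722  0.022] q [-0.437  0.555  0.484  2.069 -0.436  0.617 -0.049]
```

The bar has stopped moving and the force is rising (7.5 N), so the head is against the cam's inner wall, at about -0.028 m as estimated. I'll back off, lift and look.

Request:
carry_out(steps=[0,-0.0192,-0.0462,0,0,0,-0.0766,-0.1847,0,0,0,-0.0766,-0.1847,0.3,0,0,-0.0766,-0.1847,0.7,0,0,-0.0766,-0.1847,1,0,0,-0.0766,-0.1847,1,0])

```text
clock: 7.5
position: [0.5091, -0.0279, 0.1344]
ee_rot: [-0.99, 1.489, -1.494]
force: [0.5, -0.3, -0.6]
width: 0.004
```

Run:
```python
from h import *
s=st();snap("top","t2");crop("t2",240,190,320,250,10,"t2c")
print(JO-s["position"][:2])
```

```text
t 7.5 pos [ 0.5091 -0.0279  0.1344] jig [ 0.0024 -0.2356] jaw -22.59 down [ 0.007  0.001 -1.   ] w 0.004
F [ 0.55 -0.26 -0.63] Fjig [ 0.61 -0.03] T [-0.101  0.068 -0.038] q [-0.508  0.387  0.605  2.005 -0.298  0.828 -0.128]
[0.08802673 0.21855493]
```

View pics/t2c.png

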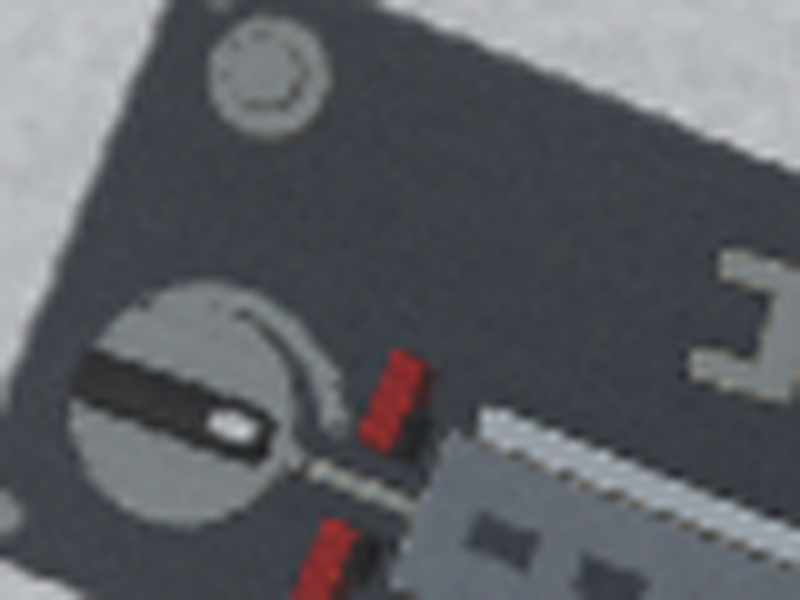

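The bolt head is at crop (295,460), inside the cam mouth at the plate's rim. The finger bar runs from about (82,372) to (269,436).

Run:
```python
from h import *
c=lambda x,y:((x+.5)/10-.5+240,(y+.5)/10-.5+190)
a,b=[at_z("top",c(*p),.086)[:2] for p in [(82,372),(269,436)]]
v=b-a;print("centre",(a+b)/2,"len",np.hypot(*v),"jaw heading wanted",np.degrees(np.arctan2(v[1],v[0]))+90)
print("head",JR.T@(at_z("top",c(295,460),.044)[:2]-JO),"front",JR.T@(at_z("top",c(415,520),.06)[:2]-JO))
print(JR@[0,1])
```

```text
centre [0.59636807 0.18910957] len 0.05128168320973385 jaw heading wanted -19.259049142591167
head [-0.00092124 -0.03020025] front [-0.00397556 -0.06763022]
[0.38318889 0.92367   ]
```

Request:
carry_out(steps=[0.6,0.17,0.4,0,0.04,0.6,0.33,0.8,0,0.09,0.6,0.4,1,0,0.09])

```text
clock: 7.85
position: [0.5472, 0.0767, 0.1294]
ee_rot: [-1.041, 1.441, -1.438]
force: [0.3, 0.8, -0.4]
width: 0.218
```

Request:
carry_out(steps=[0.6,0.17,0.4,0,0,0.6,0.33,0.8,0,0,0.6,0.4,1,0,0,0.6,0.4,1,0,0,0.6,0.4,1,0,0])

```text
clock: 8.35
position: [0.586, 0.1723, 0.1293]
ee_rot: [-1.041, 1.443, -1.443]
force: [0.2, 0.5, 0.4]
width: 0.592
```

Run:
```python
from h import *
s=st();print(np.array([.5967,.1899])-s["position"][:2])
```

```text
t 8.35 pos [0.586  0.1723 0.1293] jig [-0.0032 -0.0212] jaw -18.47 down [-0.002 -0.001 -1.   ] w 0.592
F [0.22 0.5  0.37] Fjig [0.01 0.54] T [-0.14   0.128  0.023] q [-0.742  0.547  0.545  1.753 -0.34   0.94  -0.38 ]
[0.01067674 0.0176347 ]
```

Request:
carry_out(steps=[0.6,0.107,0.176,0,0,0.6,0.107,0.176,-0.3,0,0.6,0.107,0.176,-0.6,0,0.6,0.107,0.176,-0.69,0,0.6,0.107,0.176,-0.69,0])

```text
clock: 8.85
position: [0.5963, 0.1886, 0.0605]
ee_rot: [-1.041, 1.445, -1.445]
force: [-0.6, -0.6, 0.5]
width: 0.597
```

Request:
carry_out(steps=[0.12,0,0,0,0,0.12,0,0,0,0,0.12,0,0,0,0,0,0,0,0,0,0,0,0,0,0,0,0,0,0,0], grip_force=15)

```text
clock: 9.45
position: [0.5983, 0.1906, 0.0621]
ee_rot: [-1.037, 1.442, -1.443]
force: [-0.5, 0.5, 2.2]
width: 0.153
```

Run:
```python
from h import *
s=st()
```

```text
t 9.45 pos [0.5983 0.1906 0.0621] jig [0.0011 0.0004] jaw -18.5 down [ 0.002 -0.    -1.   ] w 0.153
F [-0.48  0.46  2.16] Fjig [-0.62  0.24] T [ 0.064  0.479 -0.06 ] q [-0.721  0.649  0.496  1.764 -0.401  0.829 -0.358]
```

Request:
carry_out(steps=[0,0.012,0.006,0,0,0,0.012,0.006,0,-0.1,0,0.012,0.006,0,-0.2,0,0.012,0.006,0,-0.3,0,0.012,0.006,0,-0.4,0,0.012,0.006,0,-0.5,0,0.012,0.006,0,-0.6,0,0.012,0.006,0,-0.7,0,0.012,0.006,0,-0.8,0,0.012,0.006,0,-0.9,0,0.012,0.006,0,-1], grip_force=40)

```text
clock: 10.55
position: [0.5977, 0.1911, 0.062]
ee_rot: [-0.462, 1.967, -1.966]
force: [-5.8, -1.0, 8.5]
width: 0.147
```

Run:
```python
from h import *
s=st()
```

```text
t 10.55 pos [0.5977 0.1911 0.062 ] jig [0.0003 0.0006] jaw -63.67 down [-0.002  0.    -1.   ] w 0.147
F [-5.85 -1.    8.47] Fjig [-5.02 -3.16] T [-0.386  1.226  0.138] q [-0.849  0.706  0.712  1.773 -0.58   0.886 -0.986]
```

Request:
carry_out(steps=[0,-0.006,0,0.015,-0.1,0,-0.006,0,0.015,-0.2,0,-0.006,0,0.015,-0.3,0,-0.006,0,0.015,-0.4,0,-0.006,0,0.015,-0.5,0,-0.006,0,0.015,-0.6,0,-0.006,0,0.015,-0.7,0,-0.006,0,0.015,-0.8,0,-0.006,0,0.015,-0.9,0,-0.006,0,0.015,-1])

```text
clock: 11.55
position: [0.5976, 0.1918, 0.0622]
ee_rot: [-0.334, -2.045, 2.046]
force: [3.1, 0.5, -8.5]
width: 0.153
```

Run:
```python
from h import *
s=st()
```

```text
t 11.55 pos [0.5976 0.1918 0.0622] jig [-0.0001  0.0012] jaw -108.63 down [-0.001 -0.    -1.   ] w 0.153
F [ 3.07  0.45 -8.5 ] Fjig [2.66 1.59] T [ 0.118 -0.485  0.098] q [-0.957  0.785  0.917  1.782 -0.75   0.967 -1.621]
```

Request:
carry_out(steps=[0.6,0,0,0,0,0.6,0,0,0,0,0.6,0,0,0,0,0.6,0,0,0,0,0.6,0,0,0.25,0,0.6,0,0,0.5,0,0.6,0,0,0.5,0])

```text
clock: 12.25
position: [0.6002, 0.191, 0.1165]
ee_rot: [-0.338, -2.051, 2.047]
force: [0.8, -0.2, -0.1]
width: 0.595
```

Request:
carry_out(steps=[0.6,0,0,0,0.18,0.6,0,0,0,0.36,0.6,0,0,0,0.54,0.6,0,0,0,0.72,0.6,0,0,0,0.9,0.6,0,0,0,1])

```text
clock: 12.85
position: [0.598, 0.1912, 0.113]
ee_rot: [-0.468, 1.961, -1.96]
force: [-0.7, -0.0, -0.8]
width: 0.602
```

Request:
carry_out(steps=[0.6,0,0,0,0.18,0.6,0,0,0,0.36,0.6,0,0,0,0.54,0.6,0,0,0,0.72,0.6,0,0,0,0.9,0.6,0,0,0,1])

```text
clock: 13.45
position: [0.598, 0.1911, 0.113]
ee_rot: [-1.042, 1.439, -1.438]
force: [-0.6, -0.2, -0.1]
width: 0.601
```

Request:
carry_out(steps=[0.6,0,0,0,0.18,0.6,0,0,0,0.36,0.6,0,0,0,0.54,0.6,0,0,0,0.72,0.6,0,0,0,0.9,0.6,0,0,0,1])

```text
clock: 14.05
position: [0.5979, 0.1911, 0.113]
ee_rot: [-1.395, 0.858, -0.857]
force: [0.3, -0.4, 0.0]
width: 0.599
```

Request:
carry_out(steps=[0.6,0,0,0,0.18,0.6,0,0,0,0.36,0.6,0,0,0,0.54,0.6,0,0,0,0.72,0.6,0,0,0,0.9,0.6,0,0,0,1,0.6,0,0,0,1,0.6,0,0,0,1])

```text
clock: 14.85
position: [0.598, 0.1911, 0.113]
ee_rot: [-1.555, 0.256, -0.255]
force: [0.8, 0.1, -0.6]
width: 0.6
```

Run:
```python
from h import *
s=st()
```

```text
t 14.85 pos [0.598  0.1911 0.113 ] jig [0.0006 0.0008] jaw 71.36 down [-0.  0. -1.] w 0.6
F [ 0.84  0.11 -0.58] Fjig [0.74 0.42] T [ 0.029  0.006 -0.008] q [-0.478  0.547  0.124  1.7   -0.082  0.9    0.925]
```

Request:
carry_out(steps=[0.6,0,0,-0.25,0,0.6,0,0,-0.51,0,0.6,0,0,-0.51,0,0.12,0,0,-0.51,0,0.12,0,0,-0.51,0,0.12,0,0,-0.51,0,0,0,0,-0.51,0,0,0,0,-0.51,0,0,0,0,-0.51,0], grip_force=15)

```text
clock: 15.75
position: [0.5984, 0.1916, 0.0626]
ee_rot: [-1.555, 0.253, -0.254]
force: [-1.1, -1.9, 3.7]
width: 0.155
```

Request:
carry_out(steps=[0,0,0,0,0,0,0,0,0,0], grip_force=40)

```text
clock: 15.95
position: [0.5984, 0.1916, 0.0626]
ee_rot: [-1.555, 0.253, -0.254]
force: [0.4, 1.3, 3.5]
width: 0.148
```

Run:
```python
from h import *
s=st();snap("scene","s2");crop("s2",270,200,430,380,3.3,"s2c")
```

```text
t 15.95 pos [0.5984 0.1916 0.0626] jig [0.0008 0.0014] jaw 71.51 down [ 0.001  0.001 -1.   ] w 0.148
F [0.44 1.29 3.54] Fjig [-0.09  1.36] T [ 0.226  0.117 -0.083] q [-0.471  0.608  0.113  1.739 -0.09   0.799  0.933]
```

View pics/s2c.png

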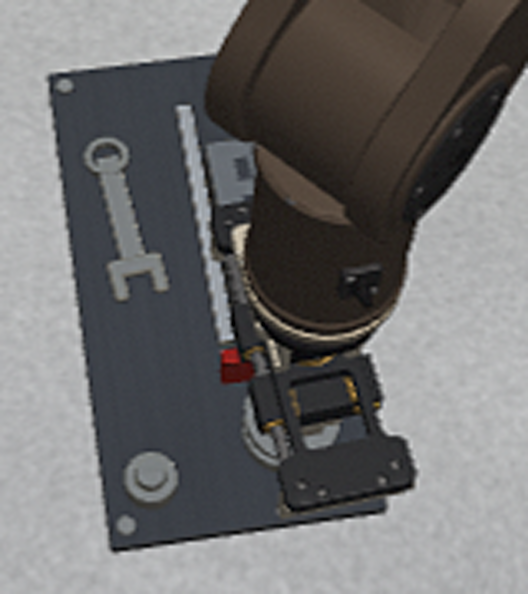

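Request:
carry_out(steps=[0,0,0,0,-0.08,0,0,0,0,-0.16,0,0,0,0,-0.24,0,0,0,0,-0.32,0,0,0,0,-0.4])

```text
clock: 16.5
position: [0.5985, 0.1916, 0.0627]
ee_rot: [-1.511, 0.5, -0.501]
force: [-0.3, 1.1, 5.0]
width: 0.15
```

Run:
```python
from h import *
s=st()
```

```text
t 16.5 pos [0.5985 0.1916 0.0627] jig [0.0008 0.0014] jaw 53.39 down [ 0.001  0.001 -1.   ] w 0.15
F [-0.32  1.1   5.02] Fjig [-0.72  0.89] T [0.176 0.078 0.145] q [-0.529  0.612  0.2    1.744 -0.16   0.801  0.679]
```

Request:
carry_out(steps=[0,0,0,0,-0.06,0,0,0,0,-0.12])

```text
clock: 16.7
position: [0.5985, 0.1917, 0.0626]
ee_rot: [-1.493, 0.573, -0.573]
force: [-0.2, 1.6, 4.8]
width: 0.15
```

Run:
```python
from h import *
s=st()
```

```text
t 16.7 pos [0.5985 0.1917 0.0626] jig [0.0008 0.0015] jaw 48.02 down [ 0.001  0.001 -1.   ] w 0.15
F [-0.19  1.56  4.8 ] Fjig [-0.78  1.36] T [0.212 0.093 0.147] q [-0.546  0.613  0.226  1.746 -0.181  0.802  0.604]
```

Request:
carry_out(steps=[0,0,0,0,-0.06,0,0,0,0,-0.12])

```text
clock: 16.9
position: [0.5985, 0.1916, 0.0626]
ee_rot: [-1.472, 0.646, -0.646]
force: [-0.4, 0.8, 4.2]
width: 0.15
```

Run:
```python
from h import *
s=st()
```

```text
t 16.9 pos [0.5985 0.1916 0.0626] jig [0.0008 0.0014] jaw 42.62 down [ 0.001  0.001 -1.   ] w 0.15
F [-0.39  0.82  4.19] Fjig [-0.68  0.61] T [0.176 0.038 0.041] q [-0.563  0.615  0.252  1.747 -0.201  0.803  0.528]
```

```bash
cat > r.py <<'E'
from h import *
s=arm.observe();M=Rn.from_rotvec(s["ee_rot"]).as_matrix()
print(s["clock"],"cam",round(np.radians(157.5)-np.arctan2(M[1,2],M[0,2]),3),"Tz",s["ft_torque"][2].round(3),"e7",s["joint_efforts"][6].round(3),"Fj",(JR.T@s["force"][:2]).round(1),"w",round(s["width"],3))
E
python3 r.py
```

```text
16.9 cam 2.005 Tz 0.041 e7 0.67 Fj [-0.7  0.6] w 0.15
```

Request:
carry_out(steps=[0,0,0,0,-0.06])

```text
clock: 17.0
position: [0.5985, 0.1916, 0.0626]
ee_rot: [-1.46, 0.682, -0.683]
force: [-0.1, 1.6, 4.4]
width: 0.15
```

```bash
python3 r.py
```

```text
17.0 cam 2.052 Tz 0.131 e7 0.676 Fj [-0.7  1.4] w 0.15
```

Request:
carry_out(steps=[0,0,0,0,-0.06])

```text
clock: 17.1
position: [0.5985, 0.1916, 0.0626]
ee_rot: [-1.448, 0.718, -0.719]
force: [-0.2, 0.7, 4.8]
width: 0.146
```

```bash
python3 r.py
```

```text
17.1 cam 2.099 Tz 0.118 e7 0.681 Fj [-0.5  0.5] w 0.146
```

Request:
carry_out(steps=[0,0,0,0,-0.06])

```text
clock: 17.2
position: [0.5985, 0.1916, 0.0627]
ee_rot: [-1.435, 0.754, -0.755]
force: [-0.1, 0.9, 4.3]
width: 0.151
```

```bash
python3 r.py
```

```text
17.2 cam 2.146 Tz 0.06 e7 0.662 Fj [-0.4  0.8] w 0.151
```

Request:
carry_out(steps=[0,0,0,0,-0.06])

```text
clock: 17.3
position: [0.5985, 0.1916, 0.0626]
ee_rot: [-1.421, 0.791, -0.791]
force: [-1.0, 0.3, 3.4]
width: 0.151
```

```bash
python3 r.py
```

```text
17.3 cam 2.194 Tz 0.141 e7 0.667 Fj [-1.  -0.1] w 0.151
```

Request:
carry_out(steps=[0,0,0,0,-0.06,0,0,0,0,-0.12])

```text
clock: 17.5
position: [0.5985, 0.1916, 0.0627]
ee_rot: [-1.392, 0.863, -0.863]
force: [-0.2, 1.3, 4.1]
width: 0.148
```

```bash
python3 r.py
```

```text
17.5 cam 2.288 Tz 0.121 e7 0.679 Fj [-0.7  1.2] w 0.148
```

Request:
carry_out(steps=[0,0,0,0,-0.06,0,0,0,0,-0.12])

```text
clock: 17.7
position: [0.5985, 0.1916, 0.0626]
ee_rot: [-1.36, 0.934, -0.935]
force: [-0.3, 0.6, 4.6]
width: 0.148
```

```bash
python3 r.py
```

```text
17.7 cam 2.382 Tz 0.145 e7 0.665 Fj [-0.5  0.4] w 0.148
```

Request:
carry_out(steps=[0,0,0,0,-0.06,0,0,0,0,-0.12])

```text
clock: 17.9
position: [0.5985, 0.1917, 0.0626]
ee_rot: [-1.325, 1.006, -1.006]
force: [0.7, 1.0, 4.7]
width: 0.154
```

```bash
python3 r.py
```

```text
17.9 cam 2.476 Tz 0.113 e7 0.677 Fj [0.3 1.2] w 0.154
```

Request:
carry_out(steps=[0,0,0,0,-0.06,0,0,0,0,-0.12])

```text
clock: 18.1
position: [0.5985, 0.1916, 0.0626]
ee_rot: [-1.287, 1.076, -1.077]
force: [-0.7, 1.0, 4.6]
width: 0.149
```

```bash
python3 r.py
```

```text
18.1 cam 2.57 Tz 0.13 e7 0.662 Fj [-1.   0.7] w 0.149
```

Request:
carry_out(steps=[0,0,0,0,-0.06,0,0,0,0,-0.12])

```text
clock: 18.3
position: [0.5985, 0.1917, 0.0626]
ee_rot: [-1.247, 1.147, -1.147]
force: [0.3, 0.4, 3.7]
width: 0.147
```

```bash
python3 r.py
```

```text
18.3 cam 2.665 Tz 0.11 e7 0.675 Fj [0.1 0.5] w 0.147
```

Request:
carry_out(steps=[0,0,0,0,-0.06,0,0,0,0,-0.12])

```text
clock: 18.5
position: [0.5986, 0.1916, 0.0626]
ee_rot: [-1.203, 1.216, -1.217]
force: [-0.2, 2.0, 4.2]
width: 0.146
```

```bash
python3 r.py
```

```text
18.5 cam 2.759 Tz 0.162 e7 0.618 Fj [-0.9  1.8] w 0.146
```

Request:
carry_out(steps=[0,0,0,0,-0.06])

```text
clock: 18.6
position: [0.5986, 0.1916, 0.0626]
ee_rot: [-1.181, 1.251, -1.251]
force: [0.7, 1.2, 3.6]
width: 0.147
```

```bash
python3 r.py
```

```text
18.6 cam 2.806 Tz 0.208 e7 0.598 Fj [0.2 1.4] w 0.147
```

Request:
carry_out(steps=[0,0,0,0,-0.06])

```text
clock: 18.7
position: [0.5986, 0.1916, 0.0626]
ee_rot: [-1.157, 1.285, -1.286]
force: [-0.4, 0.5, 4.7]
width: 0.149
```

```bash
python3 r.py
```

```text
18.7 cam 2.853 Tz 0.225 e7 0.587 Fj [-0.6  0.3] w 0.149
```

Request:
carry_out(steps=[0,0,0,0,-0.06])

```text
clock: 18.8
position: [0.5986, 0.1916, 0.0626]
ee_rot: [-1.133, 1.319, -1.32]
force: [-0.4, 0.3, 3.7]
width: 0.149
```

```bash
python3 r.py
```

```text
18.8 cam 2.9 Tz 0.242 e7 0.567 Fj [-0.4  0.2] w 0.149
```

Request:
carry_out(steps=[0,0,0,0,-0.06])

```text
clock: 18.9
position: [0.5986, 0.1916, 0.0626]
ee_rot: [-1.108, 1.353, -1.354]
force: [-0.2, 0.7, 3.3]
width: 0.151
```

```bash
python3 r.py
```

```text
18.9 cam 2.947 Tz 0.293 e7 0.524 Fj [-0.5  0.6] w 0.151
```

Torque is 0.27–0.29 N m against 0.12 while drawing, and the rise began at about 2.65 rad. That puts the pull at roughly 13–17 N, firmly tight, so I stop here, let go and lift straight up.

Request:
carry_out(steps=[0,0,0,0,0,0.5,0,0,0,0,0.5,0,0,0,0,0.5,0,0,0,0,0.5,0,0,0,0,0.5,0,0,0.2,0,0.5,0,0,0.5,0,0.5,0,0,0.9,0,0.5,0,0,1,0])

```text
clock: 19.8
position: [0.6002, 0.1912, 0.1663]
ee_rot: [-1.104, 1.35, -1.354]
force: [0.8, 0.1, -0.7]
width: 0.501
```

Request:
carry_out(steps=[0.5,-0.2,0.4,0,0,0.5,-0.4,0.8,0,0,0.5,-0.5,1,0,0,0.5,-0.5,1,0,0])

```text
clock: 20.2
position: [0.5454, 0.2961, 0.1614]
ee_rot: [-1.114, 1.35, -1.346]
force: [-0.1, 0.4, -0.4]
width: 0.498
```

Request:
carry_out(steps=[0.5,-0.3,0.4,0.2,0,0.5,-0.6,0.8,0.2,0,0.5,-0.7,1,0.2,0,0.5,-0.7,1,0.2,0])

```text
clock: 20.6
position: [0.4752, 0.3954, 0.1816]
ee_rot: [-1.113, 1.35, -1.347]
force: [-0.6, -0.5, -0.6]
width: 0.5
```

Run:
```python
from h import *
s=st();snap("top","t3");crop("t3",230,175,390,295,5,"t3c")
```

```text
t 20.6 pos [0.4752 0.3954 0.1816] jig [-0.1911  0.1424] jaw -10.92 down [-0.002  0.001 -1.   ] w 0.5
F [-0.63 -0.46 -0.61] Fjig [-0.4  -0.67] T [-0.084  0.054  0.045] q [-1.168  0.503  0.579  1.681 -0.311  1.051 -0.68 ]
```

View pics/t3c.png

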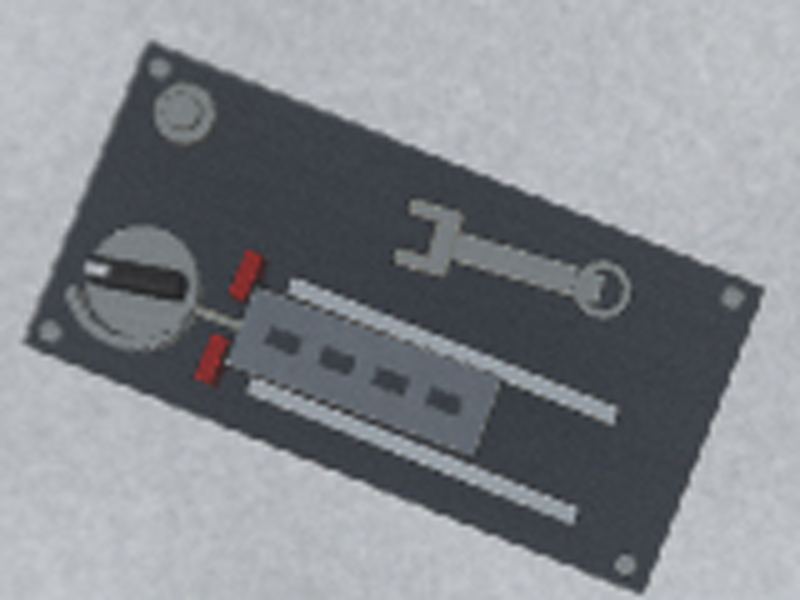

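The bar's front, at crop (240,330), is up against the post. The cam tab has gone round to (97,268), and the wrench and bush have not moved.

```bash
python3 -c "
from cell import arm
print(arm.sign_off())"
```

```text
the job is handed in; nothing more can be done
None
```

The tie bar is drawn up against the pads, and I handed the job in at about 21 s of the 72 s allowed. No verdict comes back.

- **Sliding the bar:** I pushed it from behind with shut fingers until the T-head met the cam's inner wall. The bar stopped moving and the force rose to 7.5 N. A picture put the head about 30 mm from the cam axis, against the 29 mm expected.
- **Turning the cam:** I turned the finger bar clockwise from about -0.06 to 2.95 rad, re-gripping once at 1.5 rad.
- **Feel:** Torque held at about 0.12 N m while drawing and began to rise at about 2.65 rad. I stopped at 0.27 to 0.29 N m, which I estimate as 13 to 17 N of pull. I had no direct reading of the pull: the torque suggested the higher figure and the angle the lower.
- **Last checks:** The final picture shows the bar's front at the post and the cam tab about half a turn round. The wrench and bush have not moved, and the open gripper is well clear. I did not take a second look at the items on the bench outside the jig.
- **Disagreement:** While gripping the cam, the wrist sensor read up to 8.5 N along z and about 6 N sideways from a 1 to 2 mm alignment error. That is well under the limits, and I corrected it before the final turn.

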